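Pack the gift box: each item in the insert cut for it

ROBOT

A 6-joint arm with a two-finger parallel gripper is mounted at the origin on a cart in front of the work surface, level with it; the furniture and walls round the work are solid. World frame = base frame: x ahead of the robot, y to its left, z up, the work surface at z = 0. Lengths are in m, angles in rad, forces in N, time in s.
With the tool pointing down it reaches from about 0.25 to 0.775 m from the base axis. Payload 8.9 kg.
Tool frame: the origin (TCP) lies midway between the tips of the shut fingers; the grasp point (between the pads) lies 19 mm behind it; z points along the fingers, y is the line along which they close (so a half turn about z gives the same grasp; the last joint's range is limited). The gripper opens to 85 mm and grips with 20 to 120 N. Pads are 22 mm wide; open, the fingers measure 114 mm over their backs; the gripper's body (76 mm by 85 mm) begins 54 mm behind the grasp point. The pads swing forward as they close: fully open they stand 13 mm farther back than shut.
Start: joints at [1.016, 0.291, -0.153, 1.127, 0, 1.431], TCP at [0.212, 0.48, 0.231] pointing down, gripper open.
Joint ranges: [-2.52, 2.52], [-0.91, 1.74], [-1.3, 1.37], [-1.96, 2.02], [-1.52, 1.47], [-3.14, 3.14]. Speed limits (rad/s): [2.22, 2.22, 2.79, 3.14, 3.14, 3.14].

INTERFACE

Orientations are given as a unit quaternion [x, y, z, w].
In Python, from bench import * gives the robot as it stands.
- The arm moves only by the tool play_rows, never from a script. Its argument "series" is a list of rows, each a list of 4 numbers: the shift along the tool's x, y, z scaled (see below), then the turn about the tool's z scaled (see below). In form: [[dx, dy, dz, roll], ...]. A call has 1 to 5 rows; each row shifts and turns the commanded pose from where the row before left it, along the tool's axes as they then stand; what a row does not reach is not made up. The controller multiplies each number of a shift by 0.025 m and each number of a turn by 10 degrees. A row lasts 1/8 s, in which the tool goes at most 62.5 mm and 10.7 degrees, less where a joint would pass 70% of its speed; a pose out of reach is approached as far as the arm can. A call with a number of a shift or a turn outside -1 to 1 is refused whole. A call with a gripper value outside its range is refused whole. "gripper" is the closure, from 0 (fully open) to 1 (shut), set as the call begins (left out, the last holds). The fingers move at their own pace and stop on an object; "squeeze" is the grip in N (left out, the last holds). Time passes only in rows, so rows that do not move let the fingers close. It gives the time, the measured TCP pose, the force, the opening and the grip force at its end, in the units of the state.
- read_state(): the state, without advancing time (a new reading comes with each control period).
- capture(name): name is "side" or "top" or "wrist"; returns a dict with "color" (384x512x3 uint8, blue, green, red), "fx", "fy", "cx", "cy" (pixels), "rvec" (rotation vector, rad) and "tvec" (3), from world to camera coordinates, as OpenCV has them. Camera axes: x right, y down, z forward; pixel columns grow to the right and rows downward; lengths in m; the calibration is good to about 2 mm. A picture is of the moment at which its call begins. There is no depth.
- close_job(): hands the job in; it is judged then, once.
The state is a dict: "clock": time; "qpos": joint angles; "qvel": joint speeds; "effort": joint torques, N m; "eef_pos": TCP position; "tool_rot": TCP orientation; "force": force on the tool from outside, world axes, zero at the start; "moment": the same for the moment, N m; "finger_gap": finger opening in m; "grip_force": force on a finger pad.
Only numpy, scipy, OpenCV 4.12 (cv2) and the standard library are available. Lean on these libraries where they do the work, as an engineer would, in place of code of your own. Each camera call takes 0.05 s, during which the arm holds its last target. There are 200 camera calls.

TASK

Pack the open gift box: stand the small slim carton, the tall carton, the wide tube and the slender tube upright in the card inserts, each in the one whose cut-out is made for it and right down on the bottom of the box. Set them down rather than dropping them. Leave the thick carton and the jar, which fit no cut-out, where they stand.

Things in the scene. Friction and masses are not known exactly. Their poses are not given: they have to be found in the camera images.
- slim_carton: Small slim folding carton, red, 30 mm thick (its x), 55 mm wide (its y), 86 mm tall, about 0.12 kg. Origin: centre of its underside, z up. Starts standing free on the counter near the box.
- tall_carton: Tall narrow folding carton, cream, 38 mm thick (its x), 50 mm wide (its y), 126 mm tall, about 0.11 kg. Origin: centre of its underside, z up. Starts standing free on the counter near the box.
- wide_tube: The wider, shorter of two kraft card tubes with dark caps: 44 mm across, 100 mm tall, about 0.1 kg. Origin: centre of its underside, z up. Starts standing free on the counter near the box.
- slender_tube: The thinner, taller of two kraft card tubes with dark caps: 30 mm across, 118 mm tall, about 0.1 kg. Origin: centre of its underside, z up. Starts standing free on the counter near the box.
- slim_insert: Fixed beige card block 72x72x26 mm, one of four in random order, 2 x 2, 73 mm apart, in the dark open gift box (154 mm square, 4 mm floor, rim 32 mm above the table). Origin: centre of its underside, on the box floor, 4 mm above the table. Narrower of the two rectangular cut-outs, right through: 63 mm along its x, 38 mm along its y.
- tall_insert: Fixed beige card block 72x72x26 mm, one of four in random order, 2 x 2, 73 mm apart, in the dark open gift box (154 mm square, 4 mm floor, rim 32 mm above the table). Origin: centre of its underside, on the box floor, 4 mm above the table. Wider of the two rectangular cut-outs, right through: 60 mm along its x, 48 mm along its y.
- wide_insert: Fixed beige card block 72x72x26 mm, one of four in random order, 2 x 2, 73 mm apart, in the dark open gift box (154 mm square, 4 mm floor, rim 32 mm above the table). Origin: centre of its underside, on the box floor, 4 mm above the table. Larger of the two round holes, right through: 54 mm across.
- slender_insert: Fixed beige card block 72x72x26 mm, one of four in random order, 2 x 2, 73 mm apart, in the dark open gift box (154 mm square, 4 mm floor, rim 32 mm above the table). Origin: centre of its underside, on the box floor, 4 mm above the table. Smaller of the two round holes, right through: 40 mm across.
- thick_carton: Thick folding carton, dark red, 44 x 66 mm and 96 mm tall: larger than every cut-out. Stays where it stands. Origin: centre of its underside, z up. 
- jar: Glass jar with black screw lid, 65 mm across, 66 mm tall: wider than every cut-out. Stays where it stands. Origin: centre of its underside, z up. (Tall furniture close behind the work, to keep the hand and arm out of: a clear display case, 0.46 m high, at x > 0.60, y < -0.34, and a stock stand at x > 0.64, y > -0.08.)
Things that resemble listed ones, but are neither listed nor needed, are in the scene too. Leave any red look-alike of the slender_tube alone. What is shaped like the wide_tube but orange is not meant.

How it is judged:
By the outcome, as a careful person would: the job done as asked, in the order asked, and still so for the second after the job is handed in, with the robot touching nothing.
It also fails if it takes over 109 s, if anything falls off the work surface, if the arm or the gripper's body presses on something with over 40 N, if the wrist force passes 120 N, or if a joint passes its speed limit or range.

## Working session

There is one attempt and no reset: what is moved stays moved. The work goes in short steps, Python scripts to look and compute and a tool call to move; the robot and the scene stay as the last step left them, time stands still between calls to the robot, and variables do not carry over. Pictures are saved under pics/ and viewed, at most 14 in all, crops included, and the job is handed in when it is done.

Besides the shell and the picture viewer there is one more tool, called as a command line: name --pt "numbers of a row" for each row, then --argument value for the rest. play_rows: Moves the arm, as the interface text tells. Its arguments: {"type":"object","properties":{"series":{"type":"array"},"gripper":{"type":"number"},"squeeze":{"type":"number"}},"required":["series"]}

```bash
mkdir -p pics; ls; python3 - <<'E'
from bench import *
import cv2,numpy as np,pickle
d={}
for n in("side","top","wrist"):
    c=capture(n); d[n]=c; cv2.imwrite(f"pics/{n}0.png",c["color"])
    R=cv2.Rodrigues(np.array(c["rvec"]))[0]; print(n,c["fx"],c["cx"],c["cy"],(-R.T@np.array(c["tvec"])).round(3),R.round(2).tolist())
pickle.dump(d,open("c0.pkl","wb"))
s=read_state();print(s["eef_pos"],s["tool_rot"],s["finger_gap"],s["clock"])
E
```

```text
pics
side 493.2916198780045 249.16811686941548 185.08470403106762 [0.298 0.534 0.775] [[-0.97, -0.22, -0.02], [-0.13, 0.63, -0.76], [0.19, -0.74, -0.64]]
top 356.45203196467094 252.89374020065583 187.8748572851228 [ 0.375 -0.286  0.866] [[0.03, -1.0, 0.03], [-0.99, -0.03, -0.14], [0.14, -0.03, -0.99]]
wrist 276.79953815927354 256.4983949771045 193.86965502754623 [0.144 0.51  0.374] [[0.4, 0.91, -0.0], [0.88, -0.39, 0.29], [0.26, -0.12, -0.96]]
[0.21188946 0.479972   0.23086808] [ 2.06417280e-01  9.78463921e-01 -4.86499314e-04 -1.56635956e-04] 0.0854174516771984 0.15
```

View pics/top0.png

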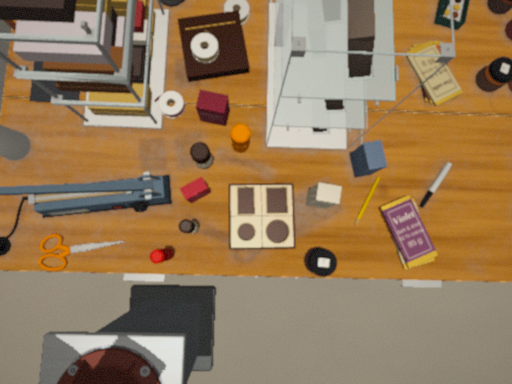

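View pics/side0.png

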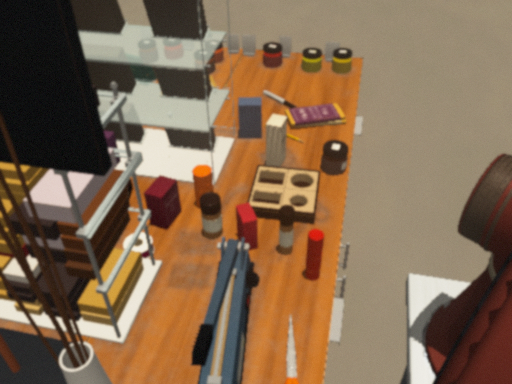

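Top view: the dark-capped kraft tubes are at (201,154), wide, and (189,226), slender. The red tube (160,255) and the orange one (240,135) are look-alikes. The red slim carton is at (195,189), and the thick dark-red carton at (212,107) stays. The cream tall carton is at (325,195), and the blue-grey one at (368,158) isn't listed. The box is at (262,215) and the jar at (321,262). I'll confirm these in an enlarged crop.

```bash
python3 - <<'E'
import cv2,pickle,numpy as np
d=pickle.load(open("c0.pkl","rb"))
a=d["top"]["color"][85:285,145:345]
cv2.imwrite("pics/topc.png",cv2.resize(a,(600,600),interpolation=cv2.INTER_CUBIC))
b=d["side"]["color"][100:285,140:360]
cv2.imwrite("pics/sidec.png",cv2.resize(b,(704,592),interpolation=cv2.INTER_CUBIC))
E
```

```text
(no output)
```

View pics/topc.png

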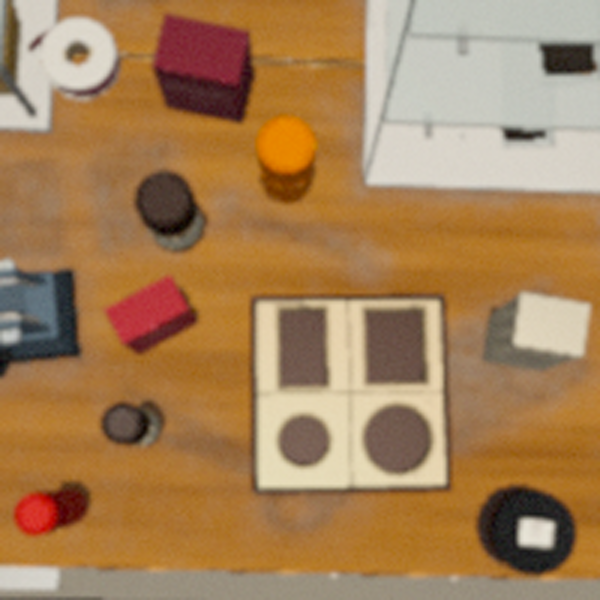

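View pics/sidec.png

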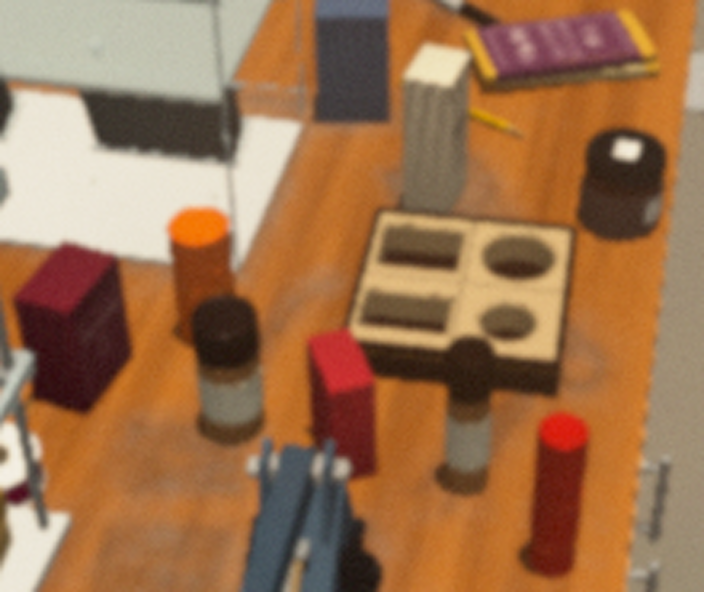

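The crop confirms it: wide tube at crop (166,200), slender tube at (125,422), slim carton at (152,312), tall carton at (553,325). Cut-outs: slim (303,346), tall (396,346), slender (303,440), wide (397,438).

```bash
cat > h.py <<'E'
import cv2,numpy as np
def ray(c,uv,z):
    R=cv2.Rodrigues(np.array(c["rvec"],float))[0]; t=np.array(c["tvec"],float); o=-R.T@t
    uv=np.atleast_2d(uv).astype(float)
    d=np.c_[(uv[:,0]-c["cx"])/c["fx"],(uv[:,1]-c["cy"])/c["fy"],np.ones(len(uv))]@R
    return (o+d*((z-o[2])/d[:,2])[:,None])[:,:2]
def blob(mask,seed,S,r):
    m=mask.astype(np.uint8); m[:max(0,seed[1]*S-r*S)]=0;m[seed[1]*S+r*S:]=0;m[:,:seed[0]*S-r*S]=0;m[:,seed[0]*S+r*S:]=0
    n,l,st,ce=cv2.connectedComponentsWithStats(m)
    k=l[seed[1]*S,seed[0]*S]
    if k==0: print("seed miss",seed); k=1+st[1:,4].argmax()
    return max(cv2.findContours((l==k).astype(np.uint8),0,1)[0],key=len)[:,0,:]/S
E
python3 - <<'E'
import pickle
from h import *
c=pickle.load(open("c0.pkl","rb"))["top"];S=4
im=cv2.resize(c["color"],None,fx=S,fy=S,interpolation=cv2.INTER_CUBIC)
# half-pixel shift of resize: u=(U+.5)/S-.5
b,g,r=[im[...,i].astype(int) for i in range(3)]
vv=im.max(2)
def rep(n,m,seed,z,rad=22):
    p=blob(m,seed,S,rad)+.5/S-.5
    w=ray(c,p,z).astype(np.float32)
    R=cv2.minAreaRect(w); e=cv2.fitEllipse(w); M=cv2.moments(w.reshape(-1,1,2)); 
    print(n,"rect",np.round(R[0],4),np.round(R[1],4),round(R[2],1),"| ell",np.round(e[0],4),np.round(e[1],4),"| cen",round(M["m10"]/M["m00"],4),round(M["m01"]/M["m00"],4))
for s in[(195,189),(195,196),(325,192),(320,208),(201,152),(189,226),(246,200),(255,190)]: print(s,im[s[1]*S,s[0]*S])
rep("slim",(r>160)&(g<90),(194,188),.086)
rep("tall",(b>150)&(r>180),(329,192),.126)
rep("wide",(vv<85),(201,152),.100,18)
rep("slender",(vv<90),(187,226),.118,14)
for n,s in dict(slimI=(246,200),tallI=(277,200),slenI=(246,231),wideI=(277,231)).items(): rep(n,(vv<150),s,.030,15)
rep("boxtop",(r>180)&(b>120)|(vv<150),(262,205),.030,36)
E
```

```text
(195, 189) [ 58  48 186]
(195, 196) [ 40  40 120]
(325, 192) [186 209 220]
(320, 208) [ 92 115 137]
(201, 152) [49 60 78]
(189, 226) [ 73  84 102]
(246, 200) [ 75  87 112]
(255, 190) [161 199 219]
slim rect [ 0.4829 -0.1776] [0.0303 0.0554] 29.9 | ell [ 0.4827 -0.1769] [0.0324 0.0654] | cen 0.4829 -0.1772
tall rect [ 0.4748 -0.4668] [0.0495 0.0379] 81.9 | ell [ 0.4749 -0.4668] [0.0423 0.0575] | cen 0.4749 -0.4668
wide rect [ 0.5575 -0.1906] [0.0484 0.0395] 25.7 | ell [ 0.558  -0.1906] [0.0405 0.0485] | cen 0.558 -0.1906
seed miss (187, 226)
slender rect [ 0.3982 -0.1763] [0.0274 0.0399] 4.7 | ell [ 0.3987 -0.1745] [0.0268 0.0382] | cen 0.3987 -0.174
slimI rect [ 0.4649 -0.2938] [0.0626 0.0377] 2.7 | ell [ 0.464  -0.2935] [0.0416 0.0742] | cen 0.4644 -0.2935
tallI rect [ 0.4676 -0.3668] [0.0597 0.0476] 2.9 | ell [ 0.4673 -0.3666] [0.0539 0.0693] | cen 0.4673 -0.3666
slenI rect [ 0.3912 -0.2964] [0.0376 0.0373] 1.5 | ell [ 0.3912 -0.2964] [0.0377 0.0378] | cen 0.3912 -0.2964
wideI rect [ 0.3943 -0.3693] [0.0516 0.0516] 1.4 | ell [ 0.3944 -0.3695] [0.0515 0.0518] | cen 0.3944 -0.3695
boxtop rect [ 0.4366 -0.3313] [0.1308 0.1467] 1.7 | ell [ 0.4373 -0.3328] [0.1492 0.1634] | cen 0.4381 -0.3322
```

```bash
cat >> h.py <<'E'
def cam(c):
    R=cv2.Rodrigues(np.array(c["rvec"],float))[0]; return -R.T@np.array(c["tvec"],float)
def axis2(c1,p1,c2,p2):
    "tube axis xy: intersection of the vertical planes through each camera and a centroid pixel"
    a,b=cam(c1)[:2],cam(c2)[:2]; d1=ray(c1,p1,.08)[0]-a; d2=ray(c2,p2,.08)[0]-b
    return a+d1*np.linalg.solve(np.c_[d1,-d2],b-a)[0]
E
python3 - <<'E'
import pickle
from h import *
d=pickle.load(open("c0.pkl","rb"));S=4
def pts(c,lim,seed,r):
    im=cv2.resize(c["color"],None,fx=S,fy=S,interpolation=cv2.INTER_CUBIC)
    return blob(im.max(2)<lim,seed,S,r)+.5/S-.5
for n,ts,ss,z,rad,tr,sr in(("wide",(201,152),(210,204),.1,.022,18,15),("slender",(186,226),(287,214),.118,.015,12,11)):
  for lim in(85,100,112):
    pt=pts(d["top"],lim,ts,tr);ps=pts(d["side"],lim,ss,sr)
    ct=pt.mean(0)if 0 else np.array(cv2.minAreaRect(pt.astype(np.float32))[0]);cs=np.array(cv2.minAreaRect(ps.astype(np.float32))[0])
    w=ray(d["top"],pt,z);o=cam(d["top"])[:2];u=ray(d["top"],ct,z)[0]-o;u/=np.linalg.norm(u)
    lat=np.ptp((w-o)@[-u[1],u[0]]); far=((w-o)@u).max(); e=o+u*(far-lat/2)
    print(n,lim,"2view",axis2(d["top"],ct,d["side"],cs).round(4),"lat",lat.round(4),"top est",e.round(4),ct.round(1),cs.round(1))
E
```

```text
wide 85 2view [ 0.5643 -0.187 ] lat 0.0395 top est [ 0.5615 -0.1885] [200.2 153.2] [209.6 204.4]
wide 100 2view [ 0.5642 -0.1869] lat 0.0409 top est [ 0.5616 -0.1883] [200.3 153.6] [209.7 205.1]
wide 112 2view [ 0.5641 -0.1871] lat 0.0424 top est [ 0.5616 -0.1884] [201.1 155.1] [209.8 205.5]
seed miss (186, 226)
slender 85 2view [ 0.3994 -0.1699] lat 0.0307 top est [ 0.3989 -0.172 ] [188.3 225.7] [286.5 215.1]
seed miss (186, 226)
slender 100 2view [ 0.3994 -0.1699] lat 0.0321 top est [ 0.399 -0.172] [188.2 225.7] [286.5 214.9]
slender 112 2view [ 0.3995 -0.1707] lat 0.0332 top est [ 0.3992 -0.1721] [188.  225.5] [286.5 214.8]
```

play_rows --pt "0 0 0 1" --pt "0 0 0 1" --pt "0 0 0 1" --pt "0 0 0 0.6" --pt "0 0 0 0" --gripper 0.2

```text
clock: 0.78
eef_pos: [0.212, 0.4801, 0.2311]
tool_rot: [0.498, 0.867, -0.0, -0.0]
force: [0.0, 0.0, -0.3]
finger_gap: 0.0683
grip_force: 0.0
```

play_rows --pt "-1 -0.13 0 0" --pt "-1 -0.13 0 0" --pt "-1 -0.13 0 0" --pt "-1 -0.13 0 0" --pt "-1 -0.13 0 0" --gripper 0.25

```text
clock: 1.4
eef_pos: [0.261, 0.3632, 0.2313]
tool_rot: [0.497, 0.868, -0.0, 0.0]
force: [0.5, -0.1, -0.5]
finger_gap: 0.0636
grip_force: 0.0
```

play_rows --pt "-1 -0.13 0 0" --pt "-1 -0.13 0 0" --pt "-1 -0.13 0 0" --pt "-1 -0.13 0 0" --pt "-1 -0.13 0 0"

```text
clock: 2.02
eef_pos: [0.3098, 0.247, 0.2313]
tool_rot: [0.497, 0.868, 0.0, 0.0]
force: [0.7, -0.2, 0.6]
finger_gap: 0.0641
grip_force: 0.0
```

play_rows --pt "-1 -0.13 0 0" --pt "-1 -0.13 0 0" --pt "-1 -0.13 0 0" --pt "-1 -0.13 0 0" --pt "-1 -0.13 0 0"

```text
clock: 2.65
eef_pos: [0.3586, 0.1308, 0.2313]
tool_rot: [0.497, 0.868, 0.0, 0.0]
force: [0.7, -0.3, -0.3]
finger_gap: 0.0639
grip_force: 0.0
```

play_rows --pt "-1 -0.13 0 0" --pt "-1 -0.13 0 0" --pt "-1 -0.13 0 0" --pt "-1 -0.13 0 0" --pt "-1 -0.13 0 0"

```text
clock: 3.28
eef_pos: [0.4074, 0.0145, 0.2313]
tool_rot: [0.497, 0.868, 0.0, 0.0]
force: [0.4, 0.2, 0.0]
finger_gap: 0.064
grip_force: 0.0
```

play_rows --pt "-1 -0.13 0 0" --pt "-1 -0.13 0 0" --pt "-1 -0.13 0 0" --pt "-1 -0.13 0 0" --pt "-1 -0.13 0 0"

```text
clock: 3.9
eef_pos: [0.4562, -0.1017, 0.2312]
tool_rot: [0.497, 0.868, 0.0, -0.0]
force: [0.4, -0.4, 0.7]
finger_gap: 0.064
grip_force: 0.0
```

play_rows --pt "-1 -0.2 0 0" --pt "-1 -0.2 0 0" --pt "-1 -0.2 0 0" --pt "0 0 0 0" --pt "0 0 0 0"

```text
clock: 4.53
eef_pos: [0.4803, -0.1728, 0.2311]
tool_rot: [0.498, 0.867, 0.0, -0.0]
force: [0.0, -0.2, 0.5]
finger_gap: 0.0637
grip_force: 0.0
```

```bash
cat > to.py <<'E'
import sys,numpy as np
from bench import *
from scipy.spatial.transform import Rotation as Ro
x,y,z,th=map(float,sys.argv[1:5]); s=read_state()
R=Ro.from_quat(s["tool_rot"]); M=R.as_matrix(); cur=np.degrees(np.arctan2(M[1,1],M[0,1]))
d=M.T@(np.array([x,y,z])-s["eef_pos"])/.025
print("rows-units",d.round(2),"roll",round(((cur-th+180)%360-180)/10,2),"th",cur.round(1),"tilt",M[:,2].round(3),"gap",round(s["finger_gap"],4),"q",np.round(s["qpos"],2),"t",s["clock"])
E
python3 to.py .483 -.1773 .045 29.9; python3 - <<'E'
from bench import *
import cv2
cv2.imwrite("pics/w1.png",capture("wrist")["color"])
E
```

```text
rows-units [-0.22  0.    7.44] roll 0.03 th 30.2 tilt [-0.001  0.001 -1.   ] gap 0.0637 q [-0.49  0.26 -0.19  1.12  0.    0.55] t 4.525
```

View pics/w1.png

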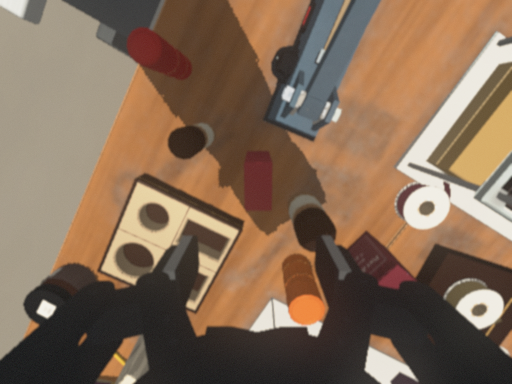

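The wrist view shows the red carton at (258,180), square to the fingers and centred between them, with the wide tube (312,220) clear of the right finger. I'll descend.

play_rows --pt "-0.22 0 0.6 0" --pt "0 0 1 0" --pt "0 0 1 0" --pt "0 0 1 0" --pt "0 0 1 0"

```text
clock: 5.2
eef_pos: [0.4831, -0.1776, 0.1147]
tool_rot: [0.498, 0.867, -0.0, -0.0]
force: [0.9, 0.0, -0.4]
finger_gap: 0.0643
grip_force: 0.0
```

play_rows --pt "0 0 1 0" --pt "0 0 1 0" --pt "0 0 0.6 0" --pt "0 0 0.4 0" --pt "0 0 0 0"

```text
clock: 5.82
eef_pos: [0.4832, -0.1778, 0.0409]
tool_rot: [0.499, 0.867, -0.0, -0.0]
force: [-0.1, 0.1, -0.4]
finger_gap: 0.064
grip_force: 0.0
```

play_rows --pt "0 0 0 0" --pt "0 0 0 0" --pt "0 0 0 0" --pt "0 0 0 0" --pt "0 0 0 0" --gripper 0.8 --squeeze 30

```text
clock: 6.45
eef_pos: [0.484, -0.1782, 0.0419]
tool_rot: [0.499, 0.867, 0.0, 0.001]
force: [-0.4, 1.4, 6.7]
finger_gap: 0.0296
grip_force: 35.0
```

```bash
python3 to.py .4647 -.2937 .13 92.8
```

```text
rows-units [-3.61 -2.99 -3.52] roll -6.26 th 30.2 tilt [ 0.001 -0.001 -1.   ] gap 0.0296 q [-0.49  0.46 -0.45  0.66  0.    0.55] t 6.45
```

play_rows --pt "0 0 -0.5 0" --pt "0 0 -1 0" --pt "0 0 -1 0" --pt "0 0 -1 0" --pt "0 0 0 -0.9"

```text
clock: 7.08
eef_pos: [0.4845, -0.1786, 0.1313]
tool_rot: [0.428, 0.904, -0.0, 0.002]
force: [0.6, 0.4, -1.0]
finger_gap: 0.0294
grip_force: 34.0
```

play_rows --pt "0 0 0 -0.9" --pt "0 0 0 -0.9" --pt "0 0 0 -0.9" --pt "0 0 0 -0.9" --pt "0 0 0 -0.9"

```text
clock: 7.7
eef_pos: [0.4832, -0.1779, 0.1293]
tool_rot: [0.048, 0.999, -0.0, -0.0]
force: [-0.1, -0.1, -1.9]
finger_gap: 0.0297
grip_force: 34.0
```

play_rows --pt "0 0 0 -0.86" --pt "0 -1 0 0" --pt "0 -1 0 0" --pt "0 -1 0 0" --pt "0 0 0 0"

```text
clock: 8.32
eef_pos: [0.4872, -0.2547, 0.129]
tool_rot: [-0.023, 1.0, -0.0, 0.0]
force: [0.5, -0.1, -1.1]
finger_gap: 0.0297
grip_force: 34.1
```

```bash
python3 to.py .4647 -.2937 .046 92.8
```

```text
rows-units [ 0.97 -1.51  3.32] roll -0.01 th 92.7 tilt [ 0.    -0.001 -1.   ] gap 0.0297 q [-0.61  0.41 -0.25  0.9  -0.   -0.66] t 8.325
```

play_rows --pt "0.5 -0.75 0 0" --pt "0.47 -0.76 0 0" --pt "0 0 0 0" --pt "0 0 0 0" --pt "0 0 0 0"

```text
clock: 8.95
eef_pos: [0.465, -0.2911, 0.1288]
tool_rot: [-0.025, 1.0, 0.0, 0.0]
force: [-0.2, -0.6, -0.5]
finger_gap: 0.0295
grip_force: 34.1
```

```bash
python3 to.py .4647 -.2937 .045 92.8; python3 - <<'E'
from bench import *
import cv2,numpy as np
a=cv2.resize(capture("wrist")["color"],(512,384)); b=cv2.resize(capture("side")["color"][100:260,190:370],(432,384),interpolation=2)[:,:280]
cv2.imwrite("pics/w2.png",np.hstack([a,b]))
E
```

```text
rows-units [ 0.02 -0.11  3.35] roll 0.0 th 92.8 tilt [-0.  0. -1.] gap 0.0295 q [-0.69  0.41 -0.26  0.9   0.   -0.74] t 8.95
```

View pics/w2.png

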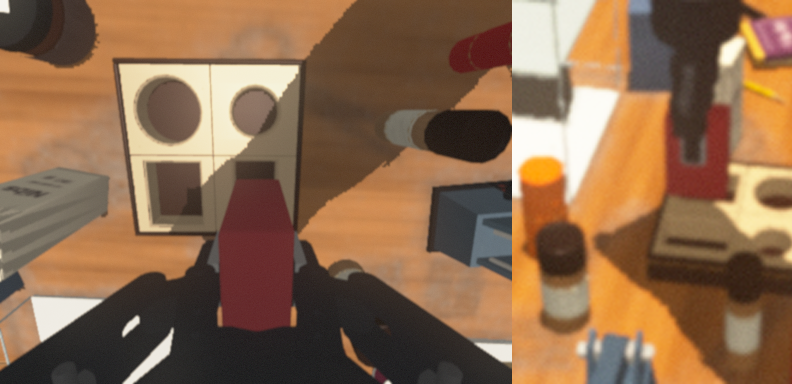

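The carton is held square above the slim cut-out (wrist view, cut-out at about (255,170)). Lowering it.

play_rows --pt "0.02 -0.11 0.5 0" --pt "0 0 0.8 0" --pt "0 0 0.8 0" --pt "0 0 0.5 0" --pt "0 0 0 0"

```text
clock: 9.68
eef_pos: [0.4637, -0.294, 0.0627]
tool_rot: [-0.024, 1.0, 0.001, -0.001]
force: [0.8, 0.2, -1.0]
finger_gap: 0.0298
grip_force: 34.0
```

play_rows --pt "0 0 0.25 0" --pt "0 0 0.2 0" --pt "0 0 0.1 0" --pt "0 0 0.08 0" --pt "0 0 0 0"

```text
clock: 10.3
eef_pos: [0.4643, -0.2946, 0.048]
tool_rot: [-0.024, 1.0, 0.0, -0.0]
force: [0.1, -0.1, -1.3]
finger_gap: 0.0297
grip_force: 34.0
```

play_rows --pt "0 0 0.04 0" --pt "0 0 0.04 0" --pt "0 0 0 0" --pt "0 0 0 0"

```text
clock: 10.8
eef_pos: [0.4644, -0.2946, 0.0461]
tool_rot: [-0.024, 1.0, -0.0, -0.0]
force: [0.6, -0.5, -1.7]
finger_gap: 0.0297
grip_force: 34.0
```

play_rows --pt "0 0 0.04 0" --pt "0 0 0 0" --pt "0 0 0 0"

```text
clock: 11.18
eef_pos: [0.4644, -0.2946, 0.046]
tool_rot: [-0.024, 1.0, -0.0, 0.0]
force: [-4.4, 2.9, 10.4]
finger_gap: 0.0297
grip_force: 35.5
```

play_rows --pt "0 0 0.04 0" --pt "0 0 0 0" --pt "0 0 0 0"

```text
clock: 11.55
eef_pos: [0.4644, -0.2946, 0.0459]
tool_rot: [-0.024, 1.0, -0.0, 0.0]
force: [-6.3, 3.8, 22.9]
finger_gap: 0.0297
grip_force: 37.1
```

play_rows --pt "0 0 -0.06 0" --pt "0 0 0 0" --pt "0 0 0 0" --pt "0 0 0 0" --gripper 0.4

```text
clock: 12.05
eef_pos: [0.4643, -0.2945, 0.0453]
tool_rot: [-0.024, 1.0, 0.0, -0.0]
force: [0.0, 0.2, -1.1]
finger_gap: 0.0516
grip_force: 0.0
```

play_rows --pt "0 0 -0.3 0" --pt "0 0 -0.7 0" --pt "0 0 -1 0" --pt "0 0 -1 0" --pt "0 0 -1 0"

```text
clock: 12.68
eef_pos: [0.4644, -0.2946, 0.1469]
tool_rot: [-0.024, 1.0, -0.0, 0.0]
force: [0.3, -0.6, 0.1]
finger_gap: 0.0513
grip_force: 0.0
```

play_rows --pt "0 0 -1 -0.9" --pt "0 0 -1 -0.9" --pt "0 0 0 -0.9" --pt "0 0 0 -0.9" --pt "0 0 0 -0.9" --gripper 0.15

```text
clock: 13.3
eef_pos: [0.4644, -0.2946, 0.1961]
tool_rot: [-0.407, 0.913, -0.0, 0.0]
force: [-0.6, 0.6, -0.2]
finger_gap: 0.0723
grip_force: 0.0
```

play_rows --pt "0 0 0 -0.9" --pt "0 0 0 -0.9" --pt "0 0 0 -0.9" --pt "0 0 0 -0.7" --pt "0 0 0 0"

```text
clock: 13.92
eef_pos: [0.4644, -0.2946, 0.196]
tool_rot: [-0.654, 0.756, -0.0, 0.0]
force: [-0.2, 0.8, -0.6]
finger_gap: 0.0721
grip_force: 0.0
```

```bash
python3 to.py .4748 -.4668 .19 171.9
```

```text
rows-units [ 6.76 -1.4   0.24] roll -0.02 th 171.7 tilt [ 0. -0. -1.] gap 0.0721 q [-0.7   0.36 -0.15  1.06  0.   -2.12] t 13.925
```

play_rows --pt "1 -0.2 0 0" --pt "1 -0.2 0 0" --pt "1 -0.2 0 0" --pt "1 -0.2 0 0" --pt "1 -0.2 0 0"

```text
clock: 14.55
eef_pos: [0.4712, -0.4227, 0.1958]
tool_rot: [-0.653, 0.757, -0.0, 0.0]
force: [-0.4, -0.4, 0.2]
finger_gap: 0.0729
grip_force: 0.0
```

play_rows --pt "1 -0.2 0 0" --pt "0.8 -0.2 0 0" --pt "0 0 0 0" --pt "0 0 0 0" --pt "0 0 0 0"

```text
clock: 15.18
eef_pos: [0.4747, -0.467, 0.1958]
tool_rot: [-0.655, 0.756, 0.0, 0.0]
force: [-0.1, -0.7, 0.2]
finger_gap: 0.0724
grip_force: 0.0
```

```bash
python3 to.py .4748 -.4668 .07 171.9; python3 - <<'E'
from bench import *
import cv2,numpy as np
a=cv2.resize(capture("wrist")["color"],(512,384)); b=cv2.resize(capture("top")["color"][130:260,210:360],(288,250),interpolation=2)
b=np.vstack([b,np.zeros((134,288,3),np.uint8)])
cv2.imwrite("pics/w3.png",np.hstack([a,b]))
E
```

```text
rows-units [-0.01 -0.    5.03] roll -0.01 th 171.8 tilt [-0.  0. -1.] gap 0.0724 q [-0.89  0.58  0.21  1.2   0.   -2.31] t 15.175
```

View pics/w3.png

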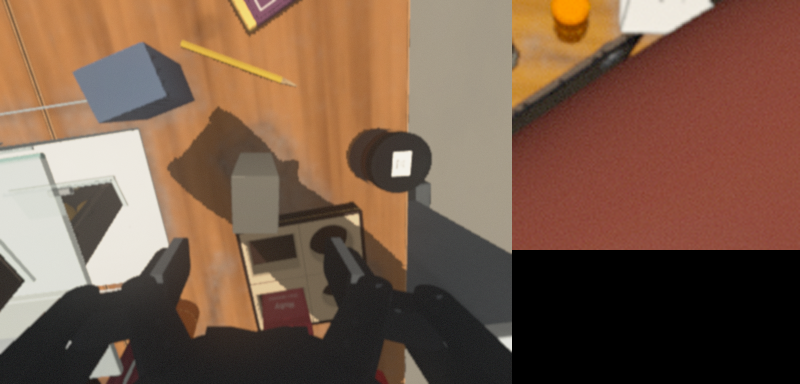

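The wrist view shows the cream carton at (256,195), square and centred between the fingers. The slim carton sits in its cut-out at (285,310). Descending.

play_rows --pt "0 0 0.6 0" --pt "0 0 1 0" --pt "0 0 1 0" --pt "0 0 1 0" --pt "0 0 0.9 0"

```text
clock: 15.9
eef_pos: [0.4742, -0.4671, 0.081]
tool_rot: [-0.655, 0.756, 0.001, 0.0]
force: [-0.1, 0.2, -1.1]
finger_gap: 0.0725
grip_force: 0.0
```

play_rows --pt "0 0 0.5 0" --pt "0 0 0 0" --pt "0 0 0 0"

```text
clock: 16.27
eef_pos: [0.475, -0.4682, 0.0713]
tool_rot: [-0.655, 0.756, -0.001, -0.0]
force: [-0.0, -1.0, 0.2]
finger_gap: 0.0725
grip_force: 0.0
```

play_rows --pt "0 0 0 0" --pt "0 0 0 0" --pt "0 0 0 0" --pt "0 0 0 0" --pt "0 0 0 0" --gripper 0.75

```text
clock: 16.9
eef_pos: [0.4749, -0.4682, 0.0712]
tool_rot: [-0.655, 0.756, -0.001, -0.0]
force: [-0.8, -0.7, 6.0]
finger_gap: 0.0378
grip_force: 22.8
```

play_rows --pt "0 0 -0.5 0" --pt "0 0 -1 0" --pt "0 0 -1 0" --pt "0 0 -0.5 0" --pt "0 0 0 0"

```text
clock: 17.52
eef_pos: [0.475, -0.4681, 0.1463]
tool_rot: [-0.655, 0.756, -0.001, -0.0]
force: [-0.3, 0.2, -2.6]
finger_gap: 0.0373
grip_force: 23.0
```

```bash
python3 to.py .4675 -.3667 .075 92.8
```

```text
rows-units [-3.98  0.88  2.85] roll 7.9 th 171.8 tilt [ 0.001 -0.001 -1.   ] gap 0.0373 q [-0.89  0.61  0.13  1.09 -0.   -2.31] t 17.525
```

play_rows --pt "0 0 0 0.9" --pt "0 0 0 0.9" --pt "0 0 0 0.9" --pt "0 0 0 0.9" --pt "0 0 0 0.9" --gripper 0.85 --squeeze 35

```text
clock: 18.15
eef_pos: [0.4742, -0.4672, 0.1441]
tool_rot: [-0.313, 0.95, 0.001, -0.0]
force: [0.2, 0.6, -1.7]
finger_gap: 0.0375
grip_force: 27.2
```

play_rows --pt "0 0 0 0.9" --pt "0 0 0 0.9" --pt "0 0 0 0.9" --pt "0 0 0 0.7" --pt "0 0 0 0"

```text
clock: 18.77
eef_pos: [0.4742, -0.4673, 0.1443]
tool_rot: [-0.025, 1.0, 0.001, -0.001]
force: [0.6, 0.1, -1.3]
finger_gap: 0.038
grip_force: 27.2
```

```bash
python3 to.py .466 -.3667 .075 92.8
```

```text
rows-units [0.13 4.03 2.78] roll 0.0 th 92.8 tilt [-0.001  0.001 -1.   ] gap 0.038 q [-0.89  0.61  0.13  1.09 -0.   -0.94] t 18.775
```

play_rows --pt "0.13 1 0 0" --pt "0 1 0 0" --pt "0 1 0 0" --pt "0 1 0 0" --pt "0 0 0 0"

```text
clock: 19.4
eef_pos: [0.4662, -0.3663, 0.1452]
tool_rot: [-0.026, 1.0, 0.001, -0.0]
force: [-0.2, -0.6, -0.9]
finger_gap: 0.0377
grip_force: 27.7
```

play_rows --pt "0 0 0.3 0" --pt "0 0 0.4 0" --pt "0 0 0 0" --pt "0 0 0 0"

```text
clock: 19.9
eef_pos: [0.4665, -0.3683, 0.1278]
tool_rot: [-0.024, 1.0, 0.0, -0.0]
force: [0.5, 0.1, -0.4]
finger_gap: 0.0375
grip_force: 27.6
```

```bash
python3 to.py .466 -.3667 .075 92.8; python3 - <<'E'
from bench import *
import cv2,numpy as np
a=cv2.resize(capture("wrist")["color"],(512,384)); b=cv2.resize(capture("side")["color"][100:260,190:370],(432,384),interpolation=2)[:,:280]
cv2.imwrite("pics/w4.png",np.hstack([a,b]))
E
```

```text
rows-units [0.01 0.07 2.11] roll -0.0 th 92.8 tilt [-0.  0. -1.] gap 0.0375 q [-0.79  0.49 -0.13  0.95 -0.   -0.84] t 19.9
```

View pics/w4.png

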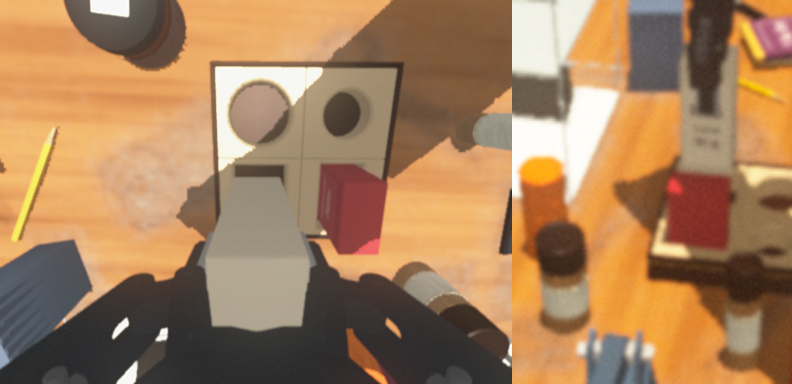

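The tall carton is held square over the tall cut-out at (260,175), and the slim carton at (352,210) is seated and upright. Lowering.

play_rows --pt "0 0.06 0.4 0" --pt "0 0 0.6 0" --pt "0 0 0.5 0" --pt "0 0 0.2 0" --pt "0 0 0 0"

```text
clock: 20.62
eef_pos: [0.4663, -0.3664, 0.0851]
tool_rot: [-0.024, 1.0, 0.0, -0.0]
force: [0.8, -0.3, -1.1]
finger_gap: 0.0377
grip_force: 27.7
```

play_rows --pt "0 0 0.15 0" --pt "0 0 0.1 0" --pt "0 0 0.06 0" --pt "0 0 0 0" --pt "0 0 0 0"

```text
clock: 21.25
eef_pos: [0.4666, -0.3666, 0.0779]
tool_rot: [-0.024, 1.0, -0.0, 0.0]
force: [-0.2, 0.4, -1.2]
finger_gap: 0.038
grip_force: 27.7
```

play_rows --pt "0 0 0.05 0" --pt "0 0 0 0" --pt "0 0 0 0"

```text
clock: 21.62
eef_pos: [0.4665, -0.3666, 0.0766]
tool_rot: [-0.024, 1.0, -0.0, -0.0]
force: [-0.8, 0.2, -0.7]
finger_gap: 0.0377
grip_force: 27.7
```

play_rows --pt "0 0 0.05 0" --pt "0 0 0 0" --pt "0 0 0 0"

```text
clock: 22.0
eef_pos: [0.4665, -0.3666, 0.0753]
tool_rot: [-0.024, 1.0, 0.0, -0.0]
force: [0.3, -0.3, -0.7]
finger_gap: 0.0377
grip_force: 27.6
```

play_rows --pt "0 0 0.04 0" --pt "0 0 0 0" --pt "0 0 0 0"

```text
clock: 22.38
eef_pos: [0.4666, -0.3666, 0.0752]
tool_rot: [-0.024, 1.0, -0.0, 0.0]
force: [-2.2, 1.8, 9.1]
finger_gap: 0.0379
grip_force: 28.6
```

play_rows --pt "0 0 0.03 0" --pt "0 0 0 0" --pt "0 0 0 0"

```text
clock: 22.75
eef_pos: [0.4667, -0.3669, 0.0751]
tool_rot: [-0.024, 1.0, -0.0, 0.0]
force: [-3.9, 3.2, 15.5]
finger_gap: 0.0377
grip_force: 29.5
```

play_rows --pt "0 0 -0.06 0" --pt "0 0 0 0" --pt "0 0 0 0" --pt "0 0 0 0" --gripper 0.35

```text
clock: 23.25
eef_pos: [0.4664, -0.3665, 0.0748]
tool_rot: [-0.024, 1.0, 0.0, -0.0]
force: [0.3, 0.2, 0.4]
finger_gap: 0.0554
grip_force: 0.0
```

play_rows --pt "0 0 -0.3 0" --pt "0 0 -0.7 0" --pt "0 0 -1 0" --pt "0 0 -1 0" --pt "0 0 -1 0"

```text
clock: 23.88
eef_pos: [0.4665, -0.3666, 0.1764]
tool_rot: [-0.024, 1.0, -0.0, 0.0]
force: [-0.6, 1.0, 0.1]
finger_gap: 0.0557
grip_force: 0.0
```

play_rows --pt "0 0 -0.8 0" --pt "0 0 0 0" --pt "0 0 0 0" --gripper 0.1

```text
clock: 24.25
eef_pos: [0.4663, -0.3663, 0.1944]
tool_rot: [-0.024, 1.0, 0.0, -0.0]
force: [-0.4, 0.0, -0.5]
finger_gap: 0.077
grip_force: 0.0
```

```bash
python3 to.py .5622 -.188 .056 92.8
```

```text
rows-units [-4.18  6.94  5.54] roll -0.0 th 92.8 tilt [-0.001  0.001 -1.   ] gap 0.077 q [-0.79  0.44 -0.03  1.1   0.   -0.84] t 24.25
```

play_rows --pt "0 1 0 0" --pt "-0.2 1 0 0" --pt "-0.5 1 0 0" --pt "-0.7 1 0 0" --pt "-0.9 1 0 0"

```text
clock: 24.88
eef_pos: [0.5181, -0.2371, 0.1946]
tool_rot: [-0.024, 1.0, 0.0, -0.0]
force: [0.0, 0.4, 0.2]
finger_gap: 0.0766
grip_force: 0.0
```

play_rows --pt "-0.9 1 0 0" --pt "-0.9 0.9 0 0" --pt "0 0 0 0" --pt "0 0 0 0"

```text
clock: 25.38
eef_pos: [0.5601, -0.1889, 0.1946]
tool_rot: [-0.025, 1.0, 0.0, -0.0]
force: [-0.0, -0.3, 0.5]
finger_gap: 0.0768
grip_force: 0.0
```

```bash
python3 to.py .5622 -.188 .056 92.8; python3 - <<'E'
from bench import *
import cv2,numpy as np
a=cv2.resize(capture("wrist")["color"],(512,384)); b=cv2.resize(capture("top")["color"][150:270,210:310],(280,336),interpolation=2)
b=np.vstack([b,np.zeros((48,280,3),np.uint8)])
cv2.imwrite("pics/w5.png",np.hstack([a,b]))
E
```

```text
rows-units [-0.09  0.03  5.54] roll 0.0 th 92.8 tilt [-0.001  0.    -1.   ] gap 0.0768 q [-0.45  0.44 -0.03  1.1  -0.   -0.5 ] t 25.375
```

View pics/w5.png

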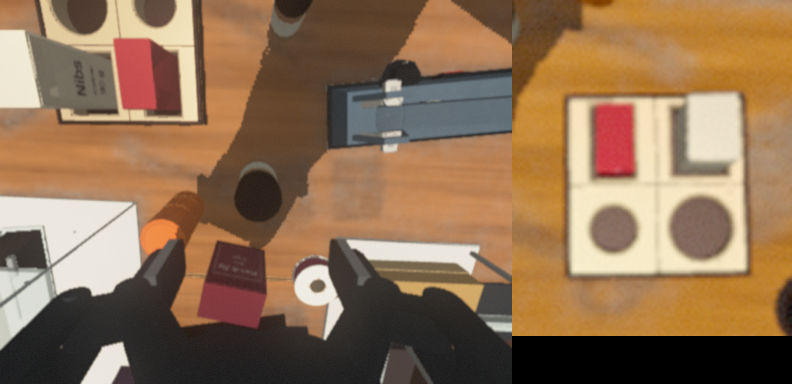

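Top view: the slim carton (614,140) and the tall carton (705,130) are both in their cut-outs. The wide tube is centred between the fingers in the wrist view at (258,190). Descending.

play_rows --pt "-0.09 0.03 0.6 0" --pt "0 0 1 0" --pt "0 0 1 0" --pt "0 0 1 0" --pt "0 0 1 0"

```text
clock: 26.1
eef_pos: [0.5621, -0.1887, 0.0783]
tool_rot: [-0.024, 1.0, 0.0, -0.0]
force: [0.2, 0.9, -0.5]
finger_gap: 0.077
grip_force: 0.0
```

play_rows --pt "0 0 0.6 0" --pt "0 0 0.34 0" --pt "0 0 0 0" --pt "0 0 0 0"

```text
clock: 26.6
eef_pos: [0.5633, -0.1888, 0.0573]
tool_rot: [-0.024, 1.0, -0.0, 0.001]
force: [0.4, -0.7, 1.0]
finger_gap: 0.0768
grip_force: 0.0
```

play_rows --pt "0 0 0 0" --pt "0 0 0 0" --pt "0 0 0 0" --pt "0 0 0 0" --pt "0 0 0 0" --gripper 0.75

```text
clock: 27.22
eef_pos: [0.5631, -0.1885, 0.0571]
tool_rot: [-0.024, 1.0, -0.0, 0.0]
force: [-1.0, 0.4, 6.2]
finger_gap: 0.0434
grip_force: 35.0
```

play_rows --pt "0 0 -0.5 0" --pt "0 0 -1 0" --pt "0 0 -1 0" --pt "0 0 -1 0" --pt "0 0 -1 0"

```text
clock: 27.85
eef_pos: [0.5626, -0.1885, 0.1705]
tool_rot: [-0.024, 1.0, -0.0, 0.0]
force: [0.8, -0.4, -1.4]
finger_gap: 0.0433
grip_force: 35.7
```

```bash
python3 to.py .3945 -.3695 .06 92.8
```

```text
rows-units [ 7.07 -6.9   4.42] roll -0.0 th 92.8 tilt [ 0. -0. -1.] gap 0.0433 q [-0.45  0.46 -0.07  1.05 -0.   -0.49] t 27.85
```

play_rows --pt "0 0 -1 0" --pt "0 0 -0.2 0" --pt "1 -1 0 0" --pt "1 -1 0 0" --pt "1 -1 0 0"

```text
clock: 28.48
eef_pos: [0.4903, -0.2674, 0.1983]
tool_rot: [-0.024, 1.0, 0.0, -0.001]
force: [-0.1, -0.6, -0.8]
finger_gap: 0.0432
grip_force: 35.7
```

play_rows --pt "1 -1 0 0" --pt "1 -1 0 0" --pt "1 -1 0 0" --pt "1 -0.9 0 0" --pt "0 0 0 0"

```text
clock: 29.1
eef_pos: [0.3946, -0.3703, 0.1983]
tool_rot: [-0.023, 1.0, 0.0, -0.001]
force: [0.2, -0.2, -0.7]
finger_gap: 0.0434
grip_force: 35.8
```

play_rows --pt "0 0 0.5 0" --pt "0 0 1 0" --pt "0 0 1 0" --pt "0 0 0.5 0" --pt "0 0 0 0"

```text
clock: 29.72
eef_pos: [0.3962, -0.3682, 0.123]
tool_rot: [-0.025, 1.0, 0.001, -0.001]
force: [0.4, -1.2, 0.1]
finger_gap: 0.0431
grip_force: 35.8
```

```bash
python3 to.py .3945 -.3695 .061 92.8; python3 - <<'E'
from bench import *
import cv2,numpy as np
a=cv2.resize(capture("wrist")["color"],(512,384)); b=cv2.resize(capture("side")["color"][100:260,190:370],(432,384),interpolation=2)[:,80:360]
cv2.imwrite("pics/w6.png",np.hstack([a,b]))
E
```

```text
rows-units [ 0.07 -0.05  2.48] roll 0.0 th 92.8 tilt [-0.001  0.002 -1.   ] gap 0.0431 q [-0.88  0.41 -0.28  0.88  0.   -0.93] t 29.725
```

View pics/w6.png

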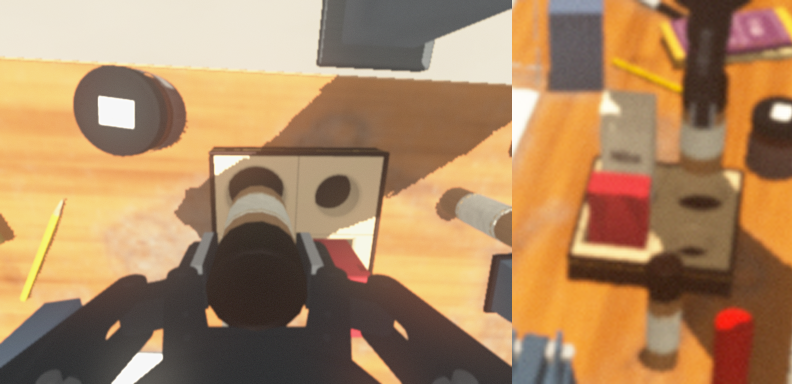

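The wide tube is held upright over the larger round hole at (257,185), clear of the jar at (118,112). Lowering.

play_rows --pt "0.07 -0.05 0.4 0" --pt "0 0 0.8 0" --pt "0 0 0.6 0" --pt "0 0 0.3 0" --pt "0 0 0 0"

```text
clock: 30.45
eef_pos: [0.3944, -0.3704, 0.0712]
tool_rot: [-0.024, 1.0, 0.0, -0.0]
force: [-0.0, -0.1, -1.0]
finger_gap: 0.043
grip_force: 35.8
```

play_rows --pt "0 0 0.12 0" --pt "0 0 0.1 0" --pt "0 0 0.06 0" --pt "0 0 0 0" --pt "0 0 0 0"

```text
clock: 31.08
eef_pos: [0.3947, -0.3707, 0.0647]
tool_rot: [-0.024, 1.0, -0.0, 0.0]
force: [0.2, -0.5, -0.2]
finger_gap: 0.0434
grip_force: 35.8
```

play_rows --pt "0 0 0.05 0" --pt "0 0 0 0" --pt "0 0 0 0"

```text
clock: 31.45
eef_pos: [0.3946, -0.3706, 0.0633]
tool_rot: [-0.024, 1.0, 0.0, 0.0]
force: [0.5, 0.2, -0.6]
finger_gap: 0.043
grip_force: 35.8
```

play_rows --pt "0 0 0.04 0" --pt "0 0 0 0" --pt "0 0 0 0"

```text
clock: 31.82
eef_pos: [0.3946, -0.3706, 0.0623]
tool_rot: [-0.024, 1.0, 0.0, -0.0]
force: [1.0, -0.4, -0.8]
finger_gap: 0.0433
grip_force: 35.8
```

play_rows --pt "0 0 0.04 0" --pt "0 0 0 0" --pt "0 0 0 0"

```text
clock: 32.2
eef_pos: [0.3946, -0.3706, 0.0613]
tool_rot: [-0.024, 1.0, 0.0, -0.0]
force: [-0.8, 0.1, -1.8]
finger_gap: 0.0432
grip_force: 35.8
```

play_rows --pt "0 0 0.04 0" --pt "0 0 0 0" --pt "0 0 0 0"

```text
clock: 32.58
eef_pos: [0.3948, -0.3706, 0.0612]
tool_rot: [-0.024, 1.0, -0.0, 0.0]
force: [-1.8, 3.3, 10.3]
finger_gap: 0.0433
grip_force: 36.9
```

play_rows --pt "0 0 0.03 0" --pt "0 0 0 0" --pt "0 0 0 0"

```text
clock: 32.95
eef_pos: [0.3949, -0.3706, 0.0611]
tool_rot: [-0.024, 1.0, -0.0, 0.0]
force: [-3.9, 4.4, 19.0]
finger_gap: 0.0434
grip_force: 37.7
```

play_rows --pt "0 0 -0.06 0" --pt "0 0 0 0" --pt "0 0 0 0" --pt "0 0 0 0" --gripper 0.3

```text
clock: 33.45
eef_pos: [0.3946, -0.3706, 0.0609]
tool_rot: [-0.024, 1.0, 0.0, -0.0]
force: [0.9, 0.0, 0.1]
finger_gap: 0.0599
grip_force: 0.0
```

play_rows --pt "0 0 -0.3 0" --pt "0 0 -0.7 0" --pt "0 0 -1 0" --pt "0 0 -1 0" --pt "0 0 -1 0"

```text
clock: 34.08
eef_pos: [0.3946, -0.3706, 0.1624]
tool_rot: [-0.024, 1.0, -0.0, 0.0]
force: [-0.1, -1.1, -1.1]
finger_gap: 0.0595
grip_force: 0.0
```

play_rows --pt "0 0 -1 0" --pt "0 0 -0.3 0" --pt "0 1 0 0" --pt "0 1 0 0" --pt "0 1 0 0"

```text
clock: 34.7
eef_pos: [0.3906, -0.2947, 0.1929]
tool_rot: [-0.024, 1.0, 0.0, -0.0]
force: [-0.8, 0.0, 0.2]
finger_gap: 0.0596
grip_force: 0.0
```

play_rows --pt "0 1 0 0" --pt "0 1 0 0" --pt "0 1 0 0" --pt "0 1 0 0" --pt "0 0 0 0"

```text
clock: 35.33
eef_pos: [0.3857, -0.1945, 0.1932]
tool_rot: [-0.025, 1.0, 0.0, -0.0]
force: [0.5, -0.7, 0.0]
finger_gap: 0.0598
grip_force: 0.0
```

```bash
python3 to.py .3992 -.1715 .068 92.8
```

```text
rows-units [-0.59  0.89  5.01] roll 0.01 th 92.9 tilt [-0.001  0.001 -1.   ] gap 0.0598 q [-0.64  0.14 -0.45  0.98  0.   -0.69] t 35.325
```

play_rows --pt "-0.6 0.9 0 0" --pt "0 0 0 0" --pt "0 0 0 0" --pt "0 0 0 0"

```text
clock: 35.83
eef_pos: [0.3998, -0.1733, 0.1934]
tool_rot: [-0.024, 1.0, -0.0, -0.0]
force: [0.1, -0.6, 1.1]
finger_gap: 0.0598
grip_force: 0.0
```

```bash
python3 to.py .3992 -.1715 .068 92.8; python3 - <<'E'
from bench import *
import cv2,numpy as np
from h import *
w=capture("wrist");s=capture("side")
print("wrist ray at cap top z .118",ray(w,(256,190),.118), cam(w).round(3))
a=cv2.resize(w["color"],(512,384)); b=cv2.resize(s["color"][100:260,190:370],(432,384),interpolation=2)[:,80:360]
cv2.imwrite("pics/w7.png",np.hstack([a,b]))
E
```

```text
rows-units [0.02 0.07 5.02] roll -0.01 th 92.7 tilt [-0. -0. -1.] gap 0.0598 q [-0.58  0.15 -0.44  0.98 -0.   -0.62] t 35.825
wrist ray at cap top z .118 [[ 0.38876584 -0.17387006]] [ 0.326 -0.177  0.336]
```

View pics/w7.png

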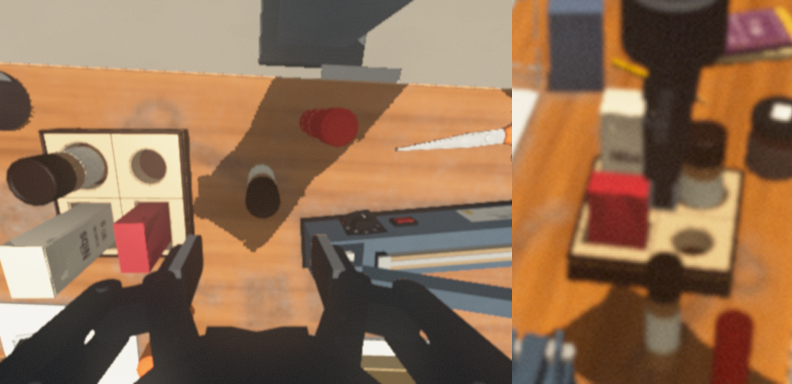

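The slender tube's dark cap is at (263,197), between the fingers. The red look-alike (330,125) is well clear. The wide tube stands in its hole at (80,168). Descending.

play_rows --pt "0.05 0.13 0.6 0" --pt "0 0 1 0" --pt "0 0 1 0" --pt "0 0 1 0" --pt "0 0 0.8 0"

```text
clock: 36.55
eef_pos: [0.3983, -0.1696, 0.0827]
tool_rot: [-0.024, 1.0, 0.0, -0.0]
force: [-0.3, 0.8, 0.2]
finger_gap: 0.0597
grip_force: 0.0
```

play_rows --pt "0 0 0.4 0" --pt "0 0 0.2 0" --pt "0 0 0 0" --pt "0 0 0 0"

```text
clock: 37.05
eef_pos: [0.399, -0.1697, 0.0691]
tool_rot: [-0.024, 1.0, -0.0, 0.0]
force: [0.1, -0.0, -0.0]
finger_gap: 0.0599
grip_force: 0.0
```

play_rows --pt "0 0 0 0" --pt "0 0 0 0" --pt "0 0 0 0" --pt "0 0 0 0" --pt "0 0 0 0" --gripper 0.8

```text
clock: 37.67
eef_pos: [0.3989, -0.1694, 0.0689]
tool_rot: [-0.024, 1.0, -0.0, 0.0]
force: [0.2, 0.9, 5.7]
finger_gap: 0.0295
grip_force: 34.1
```

play_rows --pt "0 0 -0.5 0" --pt "0 0 -1 0" --pt "0 0 -1 0" --pt "0 0 0 0" --pt "0 0 0 0"

```text
clock: 38.3
eef_pos: [0.3984, -0.1693, 0.1308]
tool_rot: [-0.024, 1.0, 0.0, -0.0]
force: [-0.4, 0.2, -1.3]
finger_gap: 0.0291
grip_force: 34.7
```

```bash
python3 to.py .3915 -.2964 .072 92.8
```

```text
rows-units [ 0.52 -5.07  2.35] roll -0.0 th 92.8 tilt [-0.  0. -1.] gap 0.0291 q [-0.57  0.21 -0.55  0.81 -0.   -0.62] t 38.3
```

play_rows --pt "0.1 -1 0 0" --pt "0.1 -1 0 0" --pt "0.1 -1 0 0" --pt "0.1 -1 0 0" --pt "0.1 -1 0 0"

```text
clock: 38.92
eef_pos: [0.3915, -0.2952, 0.1299]
tool_rot: [-0.024, 1.0, 0.001, -0.001]
force: [0.9, -0.4, -0.9]
finger_gap: 0.0291
grip_force: 34.8
```

play_rows --pt "0 0 0.2 0" --pt "0 0 0.3 0" --pt "0 0 0 0" --pt "0 0 0 0"

```text
clock: 39.42
eef_pos: [0.3922, -0.2942, 0.1185]
tool_rot: [-0.025, 1.0, 0.0, -0.0]
force: [-1.0, -0.4, -1.1]
finger_gap: 0.0294
grip_force: 34.8
```

```bash
python3 to.py .3915 -.2964 .072 92.8; python3 - <<'E'
from bench import *
import cv2,numpy as np
a=cv2.resize(capture("wrist")["color"],(512,384)); b=cv2.resize(capture("side")["color"][100:260,190:370],(432,384),interpolation=2)[:,80:360]
cv2.imwrite("pics/w8.png",np.hstack([a,b]))
E
```

```text
rows-units [ 0.03 -0.09  1.86] roll 0.0 th 92.8 tilt [-0.  0. -1.] gap 0.0294 q [-0.79  0.32 -0.43  0.82  0.   -0.84] t 39.425
```

View pics/w8.png

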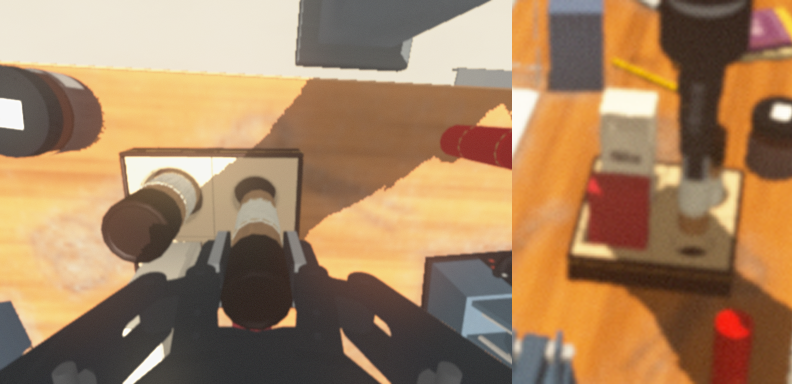

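The slender tube is held upright over the small hole at (256,190), and the wide tube stands in its own hole at (150,215). Lowering.

play_rows --pt "0.03 -0.09 0.2 0" --pt "0 0 0.5 0" --pt "0 0 0.5 0" --pt "0 0 0.3 0" --pt "0 0 0 0"

```text
clock: 40.15
eef_pos: [0.3911, -0.2967, 0.0802]
tool_rot: [-0.024, 1.0, 0.001, -0.001]
force: [-0.2, 0.7, -0.1]
finger_gap: 0.0292
grip_force: 34.8
```

play_rows --pt "0 0 0.12 0" --pt "0 0 0.08 0" --pt "0 0 0 0" --pt "0 0 0 0"

```text
clock: 40.65
eef_pos: [0.3916, -0.2972, 0.0762]
tool_rot: [-0.024, 1.0, -0.0, 0.0]
force: [-0.1, 0.3, -1.1]
finger_gap: 0.0288
grip_force: 34.8
```

play_rows --pt "0 0 0.04 0" --pt "0 0 0 0" --pt "0 0 0 0"

```text
clock: 41.02
eef_pos: [0.3916, -0.2972, 0.0751]
tool_rot: [-0.024, 1.0, -0.0, 0.0]
force: [-0.1, 0.1, -1.0]
finger_gap: 0.0292
grip_force: 34.8
```

play_rows --pt "0 0 0.04 0" --pt "0 0 0 0" --pt "0 0 0 0"

```text
clock: 41.4
eef_pos: [0.3916, -0.2972, 0.0741]
tool_rot: [-0.024, 1.0, -0.0, 0.0]
force: [0.2, 0.3, -0.5]
finger_gap: 0.0293
grip_force: 34.8
```

play_rows --pt "0 0 0.04 0" --pt "0 0 0 0" --pt "0 0 0 0"

```text
clock: 41.78
eef_pos: [0.3915, -0.2972, 0.0731]
tool_rot: [-0.024, 1.0, -0.0, -0.0]
force: [0.5, -0.2, 0.4]
finger_gap: 0.0293
grip_force: 35.0
```

play_rows --pt "0 0 0.03 0" --pt "0 0 0 0" --pt "0 0 0 0"

```text
clock: 42.15
eef_pos: [0.3918, -0.2972, 0.0729]
tool_rot: [-0.024, 1.0, -0.0, 0.0]
force: [-1.2, 0.9, 9.2]
finger_gap: 0.0292
grip_force: 35.9
```

play_rows --pt "0 0 0.03 0" --pt "0 0 0 0" --pt "0 0 0 0"

```text
clock: 42.52
eef_pos: [0.392, -0.2972, 0.0729]
tool_rot: [-0.024, 1.0, -0.0, 0.001]
force: [-2.4, 4.0, 18.9]
finger_gap: 0.0292
grip_force: 37.0
```

play_rows --pt "0 0 -0.06 0" --pt "0 0 0 0" --pt "0 0 0 0" --pt "0 0 0 0" --gripper 0.42

```text
clock: 43.02
eef_pos: [0.3915, -0.2971, 0.0729]
tool_rot: [-0.024, 1.0, 0.0, -0.0]
force: [0.5, -0.3, -0.1]
finger_gap: 0.0496
grip_force: 0.0
```

play_rows --pt "0 0 -0.3 0" --pt "0 0 -0.7 0" --pt "0 0 -1 0" --pt "0 0 -1 0" --pt "0 0 -1 0"

```text
clock: 43.65
eef_pos: [0.3916, -0.2972, 0.1744]
tool_rot: [-0.024, 1.0, -0.0, 0.0]
force: [0.5, -1.1, -0.3]
finger_gap: 0.0497
grip_force: 0.0
```

play_rows --pt "0 0 -1 0" --pt "0 0 -0.5 0" --pt "0 1 0 0" --pt "0 1 0 0" --pt "0 1 0 0"

```text
clock: 44.28
eef_pos: [0.3876, -0.2214, 0.2103]
tool_rot: [-0.024, 1.0, 0.0, -0.0]
force: [0.3, 0.7, -0.6]
finger_gap: 0.0495
grip_force: 0.0
```

play_rows --pt "0 1 0 0" --pt "0 1 0 0" --pt "0 1 0 0" --pt "0 1 0 0" --pt "0 1 0 0"

```text
clock: 44.9
eef_pos: [0.3815, -0.0965, 0.2104]
tool_rot: [-0.024, 1.0, 0.0, -0.0]
force: [-0.4, 0.9, -0.8]
finger_gap: 0.0495
grip_force: 0.0
```

play_rows --pt "0 1 0 0" --pt "0 1 0 0" --pt "0 1 0 0" --pt "0 0 0 0" --pt "0 0 0 0"

```text
clock: 45.52
eef_pos: [0.3783, -0.0228, 0.2105]
tool_rot: [-0.024, 1.0, -0.0, -0.0]
force: [-0.1, -0.0, -0.8]
finger_gap: 0.0496
grip_force: 0.0
```

```bash
python3 - <<'E'
from bench import *
import cv2,numpy as np
a=cv2.resize(capture("top")["color"][90:290,190:350],(400,500),interpolation=2); b=cv2.resize(capture("side")["color"][100:250,210:330],(400,500),interpolation=2)
cv2.imwrite("pics/f.png",np.hstack([a,b]))
E
```

```text
(no output)
```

View pics/f.png

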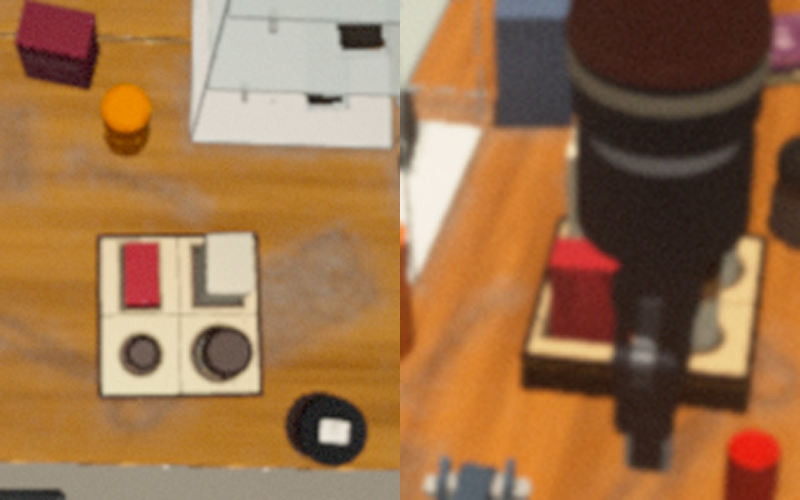

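The final view shows all four upright in their own cut-outs: slim (141,275), tall (228,265), slender (141,353), wide (222,352). The thick carton and jar haven't moved. Each one met the bottom 4 mm above its grasp height, which is the box floor. Handing in.

```bash
python3 -c "
from bench import *
print(close_job())"
```

```text
the job is handed in; nothing more can be done
None
```

I packed all four items upright on the box floor, each in its own cut-out, left the thick carton and jar where they stood, and handed the job in at about 46 s; no verdict came back.

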